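# Open a brush cup of unknown thread hand and work its brush

### The arm

A 7-joint arm with a two-finger parallel gripper is mounted at the origin on the work surface. World frame = base frame: x ahead of the robot, y to its left, z up, the work surface at z = 0. Lengths are in m, angles in rad, forces in N, time in s.
With the tool pointing down it reaches from about 0.4 to 0.9 m from the base axis. Payload 5.5 kg.
Tool frame: the origin (TCP) lies between the finger pads, 19 mm behind the fingertips; this is the grasp point; z points along the fingers, y is the line along which they close (so a half turn about z gives the same grasp; the last joint's range is limited). The gripper opens to 92 mm and grips with 3 to 60 N. Pads are 19 mm wide; open, the fingers measure 130 mm over their backs; the gripper's body (75 mm by 190 mm) begins 47 mm behind the grasp point.
Start: joints at [-0.866, 0.501, -0.427, 1.55, 0.221, 1.138, -0.21], TCP at [0.278, 0.588, 0.246] pointing down, gripper open.
Joint ranges: [-2.88, 2.88], [-0.31, 2.03], [-1.54, 1.56], [0.2, 2.42], [-1.41, 4.55], [0.19, 2.02], [-2.57, 2.57]. Speed limits (rad/s): [2.57, 2.57, 3.14, 3.14, 3.14, 3.14, 3.14].

### API

Orientations are given as a unit quaternion [x, y, z, w].
In Python, from bench import manip, effector, viewer gives the robot as it stands. Calls block until the motion is done:
- manip.move_pose(position, orientation): joint-space move of the TCP to a pose.
- manip.servo_line(position, ori=None, vel=0.15): straight line of the TCP; ori=None keeps the orientation; vel is the mean speed in m/s.
- manip.movej(angles): joint-space move.
- effector.open_jaws() and effector.close(f_grip=None): open the fingers fully, or close them until they stop; f_grip is the grip in N (None keeps the last).
- manip.sleep(seconds).
- manip.solve_ik(position, orientation): joint angles nearest the present ones, or None.
- viewer.get_image(name): name is "side" or "top" or "wrist"; returns the picture (384x512x3 uint8, red, green, blue); there is no depth.
- viewer.get_calibration(name): a dict with "vfov" (degrees; the focal length in pixels is half the picture's height over the tangent of half this angle, whatever the lens; pixels are square), "cx", "cy" (the principal point, pixels), "eye" and "attitude" of the camera in the world. Camera axes: x right, y down, z forward; pixel columns grow to the right and rows downward; lengths in m; the calibration is good to about 2 mm. A picture is of the moment at which its call begins: read the wrist's pose just before it. get_calibration takes no time and is no camera call; for the wrist camera it gives the pose at the moment of the call.
A pose or a line that the arm cannot do raises manip.PlanningError and nothing moves.
- manip.hand_in(): hands the job in; it is judged then, once.
Readings, each from a call of its own:
- manip.current_clock(): time.
- manip.current_q(): joint angles.
- manip.current_joint_velocities(): joint speeds.
- manip.current_tau(): joint torques, N m.
- manip.current_tool_pos(): TCP position.
- manip.current_tcp_rot(): TCP orientation.
- manip.current_force(): force on the tool from outside, world axes, zero at the start.
- manip.current_wrist_torque(): the same for the moment, N m.
- manip.current_finger_gap(): finger opening in m.
- manip.current_gripper_force(): force on a finger pad.
Only numpy, scipy, OpenCV 4.12 (cv2) and the standard library are available. Lean on these libraries where they do the work, as an engineer would, in place of code of your own. Each camera call takes 0.05 s, during which the arm holds its last target. There are 200 camera calls.

### The job

Open the brush cup: its blue cap has a quarter-turn thread that may be left- or right-handed and nothing shows which, so try it both ways without wrenching it, and when it comes free move the brush up and down twice inside the cup in long strokes (up until the bristles almost come out, down until the cap is almost back on the rim). Then lift the cap with its brush right out and finish while still holding it in the gripper, upright and still, above the cup and clear of it. Leave everything else on the table where it is.

Things in the scene. Friction and masses are not known exactly. Their poses are not given: they have to be found in the camera images.
- cup: frosted whitish polypropylene cup, outer diameter 82 mm, 100 mm tall, bore 76 mm, bolted to the table by a round dark steel foot of 112 mm diameter (it cannot move or turn). Origin: centre of its underside on the table; z up, rim at z = 100 mm. Just inside the mouth it has a keeper flange (opening 54 mm, top 1 mm below the rim) with gaps for the cap's lugs.
- brush_cap: blue plastic cap, 90 g: disc of 88 mm diameter, 6 mm thick, with a wing (bar grip) on it 52 mm long along the cap's x, 16 mm thick along y, from 6 to 36 mm above the origin. Origin: centre of the disc's underside, level with the cup's rim when closed; z up. Below: a 47 mm plug with two hidden lugs, and the brush. About 1.5 mm of sideways play. Raised 17 mm, the lugs clear the flange.
- cup_rim (a point): centre of the mouth. Thread: from closed the cap turns freely about 0.9 rad (0.8 to 1.05), clockwise or counterclockwise (differs by run), to a hard stop; within 0.15 rad before it, it lifts straight up. The other way a hard stop comes after 0.1 to 0.35 rad. Elsewhere the lugs hold it down (2 mm play). Over 0.15 rad past a stop is wrenching; 1 Nm is ample.
- wing (a point): point on the cap's axis at the height to grip the wing, 28 mm above the cap's origin (22 mm above the disc); the TCP fits here, tool down, closing along the cap's y
- brush_tip (a point): lower end of the brush on the cap's axis, 88 mm below the cap's origin; bristle head 42 mm long, 29 mm in diameter. Closed, it is 12 mm above the table inside the cup; it leaves the mouth when the cap is raised 88 mm. A full stroke raises the cap at least 48 mm with the tip still inside, then lowers it to at most 30 mm.
- mat: grey silicone parts mat, 200 x 200 x 4 mm, fixed; origin centre of underside
- bush: small brass bush on the mat, 28 mm diameter, 18 mm high, loose; leave alone
- collar: steel collar on the mat, 36 mm diameter, 12 mm high, loose; leave alone
- jar: small closed jar on the mat, 52 mm diameter, 60 mm high, loose; leave alone
- spare_cup: empty open frosted cup, 76 mm rim, 90 mm high, loose; leave alone
- screwdriver: screwdriver lying on the table, loose; leave alone
Things that resemble listed ones, but are neither listed nor needed, are in the scene too. Of the things that look like the brush_cap, the largest one is meant.

How it is judged:
By the outcome, as a careful person would: the job done as asked, in the order asked, and still so for the second after the job is handed in, while the arm keeps its last pose, push and grip.
It also fails if it takes over 48 s, if anything falls off the work surface, if the arm or the gripper's body presses on something with over 40 N, if the wrist force passes 120 N, or if a joint passes its speed limit or range.

## Working session

There is one attempt and no reset: what is moved stays moved. The work goes in short steps, each a Python script; the robot and the scene stay as the last script left them, time stands still between calls to the robot, and variables do not carry over. Pictures are saved under pics/ and viewed, at most 10 in all, crops included, and the job is handed in when it is done.

```bash
ls; mkdir -p pics; python3 - <<'E'
from bench import manip, effector, viewer
import cv2, numpy as np
ims=[]
for n in("side","top"):
    c=viewer.get_calibration(n); print(n,c)
    im=viewer.get_image(n); cv2.imwrite(f"pics/{n}0.png",im[:,:,::-1])
print(manip.current_clock(), manip.current_tcp_rot(), manip.current_tool_pos(), viewer.get_calibration("wrist"))
E
```

```text
pics
side {'vfov': 42.73463573809265, 'cx': 248.3377244678564, 'cy': 195.7955283065614, 'eye': array([ 0.19222885, -0.79244492,  0.8766281 ]), 'attitude': array([ 0.90616851, -0.1388694 ,  0.06465427, -0.39420012])}
top {'vfov': 49.87901137239052, 'cx': 254.51964018119423, 'cy': 192.7113813633402, 'eye': array([0.3468482 , 0.00739515, 1.1341672 ]), 'attitude': array([-0.7054372 ,  0.70633894, -0.04917751,  0.03201915])}
0.1 [ 2.19107789e-01  9.75700250e-01 -8.64924718e-04 -2.24667753e-04] [0.27771809 0.58701868 0.24457077] {'vfov': 66.71709336639495, 'cx': 256.744610554261, 'cy': 191.54998193262728, 'eye': array([0.21434626, 0.61672266, 0.38422304]), 'attitude': array([0.83769868, 0.53054131, 0.06888201, 0.10973653])}
```

View pics/top0.png

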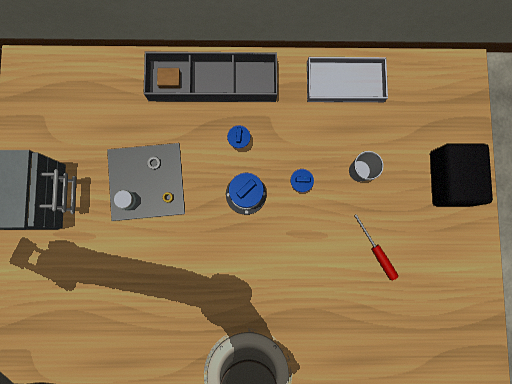

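View pics/side0.png

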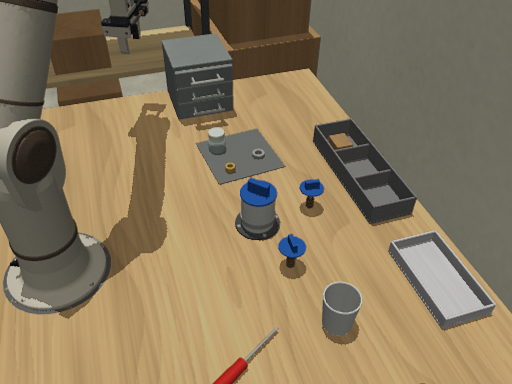

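Top view: three blue caps, at (246,190), (239,137) and (302,181). The one at (246,190), side (258,195), is the largest and the only one on the footed cup. I'll triangulate it and enlarge it to confirm.

```bash
cat > h.py <<'E'
import cv2, numpy as np
from scipy.spatial.transform import Rotation as R
def ray(c,uv):
    f=192/np.tan(np.radians(c["vfov"])/2)
    d=R.from_quat(c["attitude"]).apply([(uv[0]-c["cx"])/f,(uv[1]-c["cy"])/f,1.])
    return np.array(c["eye"]),d/np.linalg.norm(d)
def plane(c,uv,z):
    e,d=ray(c,uv); return e+d*(z-e[2])/d[2]
def proj(c,p):
    f=192/np.tan(np.radians(c["vfov"])/2)
    q=R.from_quat(c["attitude"]).inv().apply(np.array(p)-c["eye"]); return np.array([c["cx"]+f*q[0]/q[2],c["cy"]+f*q[1]/q[2]])
def tri(rs):
    A=np.zeros((3,3));b=np.zeros(3)
    for e,d in rs:
        P=np.eye(3)-np.outer(d,d);A+=P;b+=P@e
    p=np.linalg.solve(A,b)
    return p,[np.linalg.norm(np.cross(p-e,d)) for e,d in rs]
def blue(im):
    h=cv2.cvtColor(im,cv2.COLOR_RGB2HSV)
    m=cv2.inRange(h,(100,130,40),(125,255,255))
    return cv2.morphologyEx(m,cv2.MORPH_CLOSE,np.ones((5,5)))
def big(im):
    cs=sorted(cv2.findContours(blue(im),cv2.RETR_EXTERNAL,cv2.CHAIN_APPROX_NONE)[0],key=cv2.contourArea)
    return cs
E
python3 - <<'E'
from h import *
from bench import viewer
rs=[];crops=[]
for n in("side","top"):
    im=cv2.imread(f"pics/{n}0.png")[:,:,::-1].copy(); c=viewer.get_calibration(n)
    cs=big(im)[-3:]
    for k in cs: print(n,cv2.contourArea(k),cv2.fitEllipse(cv2.convexHull(k)))
    k=cs[-1]; (u,v),ax,an=cv2.fitEllipse(cv2.convexHull(k))
    rs.append(ray(c,(u,v)))
    print(plane(c,(u,v),.106))
    x,y=int(u),int(v); crops.append(cv2.resize(im[y-40:y+40,x-40:x+40],(400,400),interpolation=cv2.INTER_CUBIC))
print(tri(rs))
cv2.imwrite("pics/crop1.png",np.hstack(crops)[:,:,::-1])
E
```

```text
side 283.5 ((311.4892883300781, 187.47898864746094), (16.952713012695312, 23.50313949584961), 93.2950668334961)
side 426.0 ((291.77166748046875, 246.23178100585938), (22.826705932617188, 26.315528869628906), 102.97303009033203)
side 720.0 ((257.4640197753906, 192.21343994140625), (27.64551544189453, 36.50349426269531), 99.5596923828125)
[0.47275643 0.00125993 0.106     ]
top 363.5 ((238.44613647460938, 136.35693359375), (22.106943130493164, 22.46404266357422), 124.21400451660156)
top 382.5 ((301.7529602050781, 180.26760864257812), (22.43846321105957, 22.834630966186523), 121.5213851928711)
top 888.0 ((245.79150390625, 189.8560333251953), (33.97940444946289, 34.66533279418945), 77.50250244140625)
[0.47271658 0.00411967 0.106     ]
(array([0.47337822, 0.00403362, 0.10334136]), [np.float64(0.00034254777899581), np.float64(0.00034254777899585205)])
```

View pics/crop1.png

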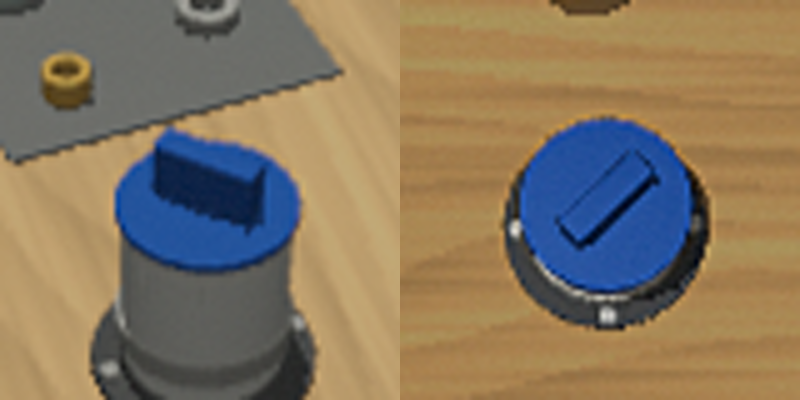

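Confirmed: the large cap with the wing sits on the footed cup, at about (0.473, 0.004), disc top about 0.103–0.106. Next I measure with the wrist camera from two places.

```bash
cat >> h.py <<'E'
def quat(a):  # tool down, closing axis y at yaw a
    y=np.array([np.cos(a),np.sin(a),0]);z=np.array([0,0,-1.]);x=np.cross(y,z)
    return R.from_matrix(np.c_[x,y,z]).as_quat()
E
python3 - <<'E'
from h import *
from bench import manip,effector,viewer
c0=np.array([.4733,.004])
for a in np.radians([52,-128]):
    for d in(-1.4,0,1.4):
        s=manip.solve_ik([*c0,.134],quat(a+d)); print(a,d,None if s is None else np.round(s,2))
    for z in (.25,.3): s=manip.solve_ik([*c0,z],quat(a)); print(z,None if s is None else np.round(s,2))
a=np.radians(52); t=manip.current_clock()
best=None
q=[(a,manip.solve_ik([*c0,.26],quat(a))) for a in np.radians([52,-128])]
q=[x for x in q if x[1] is not None]; a,s=min(q,key=lambda x:abs(x[1][6])); print('chose',a)
for i,off in enumerate([(0,0,.26),(-.04,.05,.27)]):
    manip.move_pose([c0[0]+off[0],c0[1]+off[1],off[2]],quat(a))
    c=viewer.get_calibration("wrist"); im=viewer.get_image("wrist")
    cv2.imwrite(f"pics/w{i}.png",im[:,:,::-1]); np.save(f"w{i}.npy",c,allow_pickle=True)
    print(manip.current_clock()-t, manip.current_tool_pos(), np.round(proj(c,[*c0,.106]),1))
cv2.imwrite("pics/w01.png",np.hstack([cv2.resize(cv2.imread(f"pics/w{i}.png"),(400,300)) for i in(0,1)]))
E
```

```text
0.9075712110370514 -1.4 [-0.15  0.31  0.1   2.09 -0.05  0.74 -0.51]
0.9075712110370514 0 [ 0.02  0.32 -0.1   2.09  0.05  0.74  0.8 ]
0.9075712110370514 1.4 [ 0.22  0.33 -0.33  2.08  0.16  0.75  2.1 ]
0.25 [-0.01  0.15 -0.06  1.98  0.01  1.01  0.83]
0.3 [-0.02  0.1  -0.04  1.92  0.    1.12  0.84]
-2.234021442552742 -1.4 [ 0.29  0.34 -0.42  2.08  0.2   0.76  2.4 ]
-2.234021442552742 0 [-0.96  0.58  1.14  2.12 -0.69  0.89 -1.65]
-2.234021442552742 1.4 [-0.19  0.32  0.15  2.09 -0.07  0.74 -0.84]
0.25 [-1.04  0.27  1.14  2.01 -0.29  1.03 -2.  ]
0.3 [-1.24  0.28  1.39  1.95 -0.3   1.15 -1.97]
chose 0.9075712110370514
2.25 [0.47349621 0.00517197 0.25994614] [256.2 184.4]
2.6667 [0.43347635 0.05460308 0.27021386] [242.8 236.7]
```

View pics/w01.png

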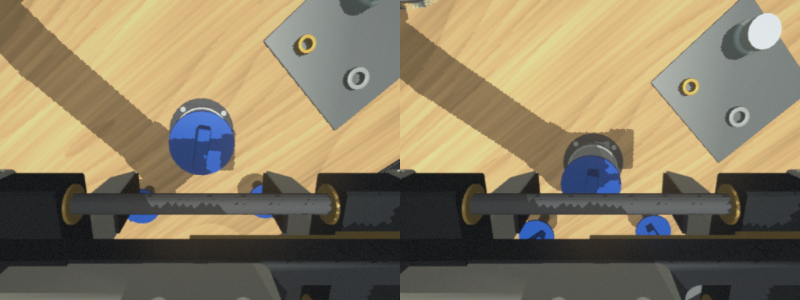

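View 0 shows the cap whole at about (258,182), wing up the image. In view 1 it is cut off by the gripper, so I take a better second view.

```bash
python3 - <<'E'
from h import *
from bench import manip,effector,viewer
c0=np.array([.4733,.004]); a=np.radians(52)
manip.move_pose([c0[0]+.05,c0[1]-.0,.25],quat(a))
c=viewer.get_calibration("wrist"); im=viewer.get_image("wrist")
cv2.imwrite("pics/w2.png",im[:,:,::-1]); np.save("w2.npy",c,allow_pickle=True)
rs=[];crops=[]
for i in(0,2):
    c=np.load(f"w{i}.npy",allow_pickle=True).item(); im=cv2.imread(f"pics/w{i}.png")[:,:,::-1].copy()
    k=big(im)[-1]; e=cv2.fitEllipse(cv2.convexHull(k)); print(i,e,plane(c,e[0],.106)); rs.append(ray(c,e[0]))
    x,y=np.int32(e[0]); print('crop origin',x-60,y-60)
    crops.append(cv2.resize(im[y-60:y+60,x-60:x+60],(400,400),interpolation=cv2.INTER_CUBIC))
print(tri(rs)); cv2.imwrite("pics/crop2.png",np.hstack(crops)[:,:,::-1])
print(manip.current_clock())
E
```

```text
0 ((257.35845947265625, 182.2185821533203), (80.8829345703125, 82.19590759277344), 82.0918960571289) [0.47221494 0.00641913 0.106     ]
crop origin 197 122
2 ((228.1375274658203, 143.6476287841797), (88.58238220214844, 90.7510757446289), 141.89134216308594) [0.47281607 0.00658213 0.106     ]
crop origin 168 83
(array([0.47286583, 0.00601339, 0.10247346]), [np.float64(8.672051924229568e-05), np.float64(8.672051924228714e-05)])
3.3167
```

View pics/crop2.png

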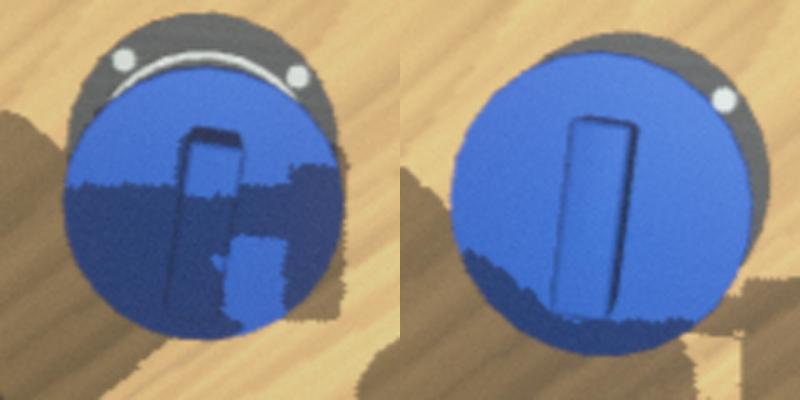

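The crops show the wing top clearly. End-edge midpoints: view 0 (261.8,165.2) and (254.9,217.1), view 2 (228.3,119.9) and (221.6,176.6). I triangulate these for height, length and yaw.

```bash
python3 - <<'E'
from h import *
C=[np.load(f"w{i}.npy",allow_pickle=True).item() for i in(0,2)]
P=[tri([ray(C[0],a),ray(C[1],b)]) for a,b in(((261.8,165.2),(228.3,119.9)),((254.9,217.1),(221.6,176.6)))]
for p in P: print(p)
d=P[0][0]-P[1][0]; print('len',np.linalg.norm(d[:2]),'yaw',np.degrees(np.arctan2(d[1],d[0])),(P[0][0]+P[1][0])/2)
c=C[1]; w=[plane(c,(168+(u-400)*.3,83+v*.3),.136)[:2] for u,v in((570,120),(632,126),(607,318),(550,305))]
w=np.array(w); print(w, w.mean(0), cv2.minAreaRect(np.float32(w*1000)))
for s,t in((0,3),(1,2)): e=w[s]-w[t]; print(np.degrees(np.arctan2(e[1],e[0])),np.linalg.norm(e))
E
```

```text
(array([0.45705609, 0.02321641, 0.13270338]), [np.float64(8.925370223691773e-05), np.float64(8.925370223691392e-05)])
(array([ 0.4904961 , -0.01083484,  0.14234618]), [np.float64(5.897245122165096e-07), np.float64(5.897245122002214e-07)])
len 0.047725488879737356 yaw 134.4811188979994 [0.47377609 0.00619079 0.13752478]
[[ 0.45180627  0.01773294]
 [ 0.46260914  0.02909633]
 [ 0.49695432 -0.00740434]
 [ 0.48491977 -0.01702899]] [0.47407238 0.00559899] ((474.08123779296875, 5.48213005065918), (15.654596328735352, 50.11876678466797), 43.2573127746582)
133.60877957751805 0.048009327949602026
133.25730525702255 0.050118762318421044
```

Wing top at 0.1375 (expected 0.136), length 48–50 mm, 16 mm thick, yaw about 133.4°. All of this fits the description. I grip at (0.4736, 0.006, 0.128) with the closing axis at 43.4°.

```bash
python3 - <<'E'
from h import *
from bench import manip,effector,viewer
p=[.4736,.0060]; Q=quat(np.radians(43.4))
manip.move_pose([*p,.19],Q)
manip.servo_line([*p,.1285],Q,vel=.06)
print('f',manip.current_force(),manip.current_wrist_torque(),manip.current_tool_pos())
effector.close(25); manip.sleep(.2)
print(manip.current_finger_gap(),manip.current_gripper_force(),np.round(manip.current_force(),2),np.round(manip.current_wrist_torque(),3))
print(np.round(manip.current_q(),3),manip.current_tool_pos(),manip.current_clock())
im=viewer.get_image("side"); cv2.imwrite("pics/grip.png",cv2.resize(im[110:270,170:340],None,fx=3.5,fy=3.5)[:,:,::-1])
E
```

```text
f [-0.1499414   0.06264115 -0.47622582] [-0.02865721 -0.02470281  0.01031989] [0.47393385 0.00601081 0.12881833]
0.015969785596344058 25.00002533197403 [ 0.3  -0.18 -0.01] [-0.004 -0.068  0.012]
[-0.042  0.324 -0.031  2.092  0.015  0.725  0.674] [0.47362265 0.00599845 0.12849487] 6.2583
```

View pics/grip.png

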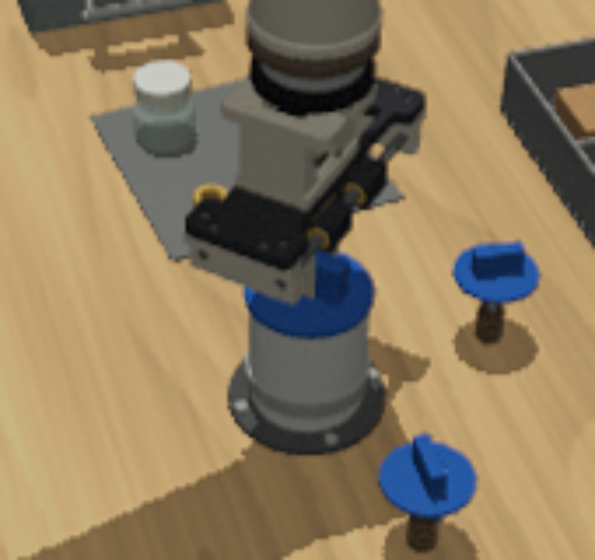

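The wing is held squarely (gap 16.0 mm, pads astride the wing) and the forces are small. Now I feel for the stop in small steps of the last joint.

```bash
cat >> h.py <<'E'
def turn(manip,q0,start,sgn,limit,thr=.35,step=.04):
    """turn joint 7 from q0+start by steps until |torque|>thr or |offset|>limit; returns offset"""
    off=start; log=[]
    while True:
        off+=sgn*step; q=np.array(q0); q[6]+=off; manip.movej(list(q))
        t=manip.current_wrist_torque()[2]; f=np.linalg.norm(manip.current_force())
        log.append((round(off,3),round(manip.current_q()[6]-q0[6],3),round(t,3),round(f,1)))
        if abs(t)>thr or f>15 or abs(off)>=limit: break
    return off,log
E
python3 - <<'E'
from h import *
from bench import manip
q0=np.array(manip.current_q()); np.save("q0.npy",q0)
off,log=turn(manip,q0,0,1,1.2)
print(*log,sep="\n"); print(manip.current_clock(),manip.current_tool_pos(),manip.current_finger_gap())
E
```

```text
(0.04, np.float64(0.039), np.float64(0.051), np.float64(0.9))
(0.08, np.float64(0.078), np.float64(0.006), np.float64(0.7))
(0.12, np.float64(0.118), np.float64(0.069), np.float64(1.0))
(0.16, np.float64(0.158), np.float64(0.004), np.float64(1.0))
(0.2, np.float64(0.198), np.float64(-0.004), np.float64(1.0))
(0.24, np.float64(0.238), np.float64(0.051), np.float64(1.6))
(0.28, np.float64(0.278), np.float64(0.041), np.float64(0.9))
(0.32, np.float64(0.318), np.float64(0.022), np.float64(0.5))
(0.36, np.float64(0.358), np.float64(-0.034), np.float64(1.2))
(0.4, np.float64(0.398), np.float64(-0.01), np.float64(1.0))
(0.44, np.float64(0.438), np.float64(0.042), np.float64(0.6))
(0.48, np.float64(0.478), np.float64(-0.003), np.float64(0.8))
(0.52, np.float64(0.518), np.float64(0.007), np.float64(0.3))
(0.56, np.float64(0.558), np.float64(-0.006), np.float64(0.2))
(0.6, np.float64(0.598), np.float64(0.006), np.float64(0.7))
(0.64, np.float64(0.638), np.float64(-0.007), np.float64(1.0))
(0.68, np.float64(0.678), np.float64(-0.016), np.float64(1.3))
(0.72, np.float64(0.718), np.float64(0.062), np.float64(0.8))
(0.76, np.float64(0.758), np.float64(-0.018), np.float64(1.5))
(0.8, np.float64(0.798), np.float64(0.011), np.float64(1.7))
(0.84, np.float64(0.838), np.float64(-0.019), np.float64(1.7))
(0.88, np.float64(0.878), np.float64(0.0), np.float64(1.1))
(0.92, np.float64(0.918), np.float64(-0.028), np.float64(0.8))
(0.96, np.float64(0.958), np.float64(0.002), np.float64(1.1))
(1.0, np.float64(0.998), np.float64(-0.052), np.float64(1.7))
(1.04, np.float64(1.038), np.float64(-0.102), np.float64(4.3))
(1.08, np.float64(1.078), np.float64(-0.085), np.float64(6.5))
(1.12, np.float64(1.118), np.float64(-0.539), np.float64(6.4))
13.3083 [0.47396323 0.00429494 0.12866393] 0.016215432192259235
```

It turned freely to a hard stop at about 1.05 rad (torque −0.54 Nm at 1.12), so this is the opening side. I back off into the lift window and test the lift.

```bash
python3 - <<'E'
from h import *
from bench import manip
q=np.load("q0.npy").copy(); s=q[6]
for o in(1.05,.99):
    q[6]=s+o; manip.movej(list(q)); print(o,np.round(manip.current_wrist_torque(),3),np.round(manip.current_force(),2),manip.current_tool_pos())
p=np.array(manip.current_tool_pos())
for dz in(.002,.004,.006,.009):
    manip.servo_line([p[0],p[1],p[2]+dz],vel=.03); f=manip.current_force()
    print(dz,np.round(f,2),np.round(manip.current_tool_pos(),4),manip.current_finger_gap())
    if abs(f[2])>6: manip.servo_line(list(p),vel=.03); print('held');break
print(manip.current_clock())
E
```

```text
1.05 [-1.269  0.012 -0.189] [-0.32 -5.7   0.6 ] [0.47377101 0.00515818 0.12858332]
0.99 [-0.557  0.067 -0.129] [-0.01 -2.01  0.45] [0.47367081 0.00621927 0.12852397]
0.002 [-2.25 -1.52 -0.85] [0.4731 0.0067 0.1304] 0.016022774865921175
0.004 [-1.96 -1.06 -1.58] [0.4733 0.0065 0.1325] 0.01595243167911813
0.006 [-1.91 -0.61 -0.97] [0.4737 0.0063 0.1347] 0.015767610961288345
0.009 [ 0.77 -0.62 -0.73] [0.4747 0.0065 0.1381] 0.015657908534105182
14.8083
```

The cap lifts freely: 9 mm up with only its weight, about −0.8 N. Now the first up stroke, then a look to check.

```bash
python3 - <<'E'
from h import *
from bench import manip,viewer
x,y,z0=.4737,.0061,.1285
manip.servo_line([x,y,z0+.076],vel=.08)
print(np.round(manip.current_force(),2),np.round(manip.current_tool_pos(),4),manip.current_finger_gap(),manip.current_clock())
c=viewer.get_calibration("side"); im=viewer.get_image("side"); cv2.imwrite("pics/up.png",cv2.resize(im[100:250,180:340],None,fx=3.7,fy=3.7)[:,:,::-1])
for dz in(0,.076): print(proj(c,[x,y,.1+dz]), (proj(c,[x,y,.1+dz])-[180,100])*3.7)
print((proj(c,[x,y,.088])-[180,100])*3.7)
E
```

```text
[-0.4   0.77 -1.61] [0.4733 0.0061 0.204 ] 0.01579246548955429 15.7917
[257.14175337 192.68838468] [285.42448747 342.94702332]
[257.8185199  167.64114386] [287.92852363 250.27223227]
[285.04958953 356.82205818]
```

View pics/up.png

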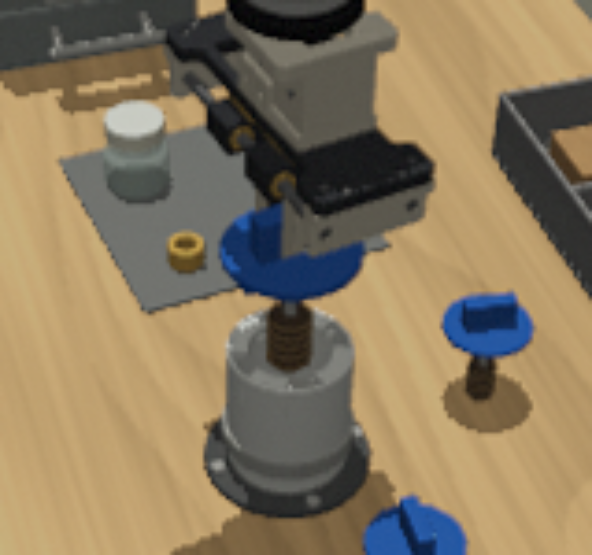

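The cap is level in the gripper at (292,250), matching its predicted place. The brush is centred in the mouth at (290,340) with its tip still inside. Next: down, up, down, then right out.

```bash
python3 - <<'E'
from h import *
from bench import manip,viewer
x,y,z0=.4737,.0061,.1285
for dz in(.021,.077,.021,.14):
    manip.servo_line([x,y,z0+dz],vel=.08); f=manip.current_force()
    print(dz,np.round(f,2),np.round(manip.current_tool_pos(),4),manip.current_clock())
    if np.linalg.norm(f)>12: print('contact'); break
manip.sleep(.7)
print(np.round(manip.current_force(),2),manip.current_finger_gap(),np.abs(manip.current_joint_velocities()).max(),manip.current_tcp_rot())
im=viewer.get_image("side"); cv2.imwrite("pics/end.png",cv2.resize(im,(800,600))[:,:,::-1])
E
```

```text
0.021 [-0.17 -0.04 -0.95] [0.474  0.0061 0.1497] 16.675
0.077 [-0.14  0.19 -0.89] [0.4734 0.0061 0.2052] 17.525
0.021 [ 0.22  0.21 -0.55] [0.474  0.0061 0.1497] 18.375
0.14 [-1.36 -0.87 -0.39] [0.4733 0.0061 0.2679] 20.0167
[ 0.36  0.65 -0.5 ] 0.01572651554306727 0.0008784260048826161 [-8.82055369e-02  9.96102293e-01  1.49426279e-05  6.89136550e-05]
```

View pics/end.png

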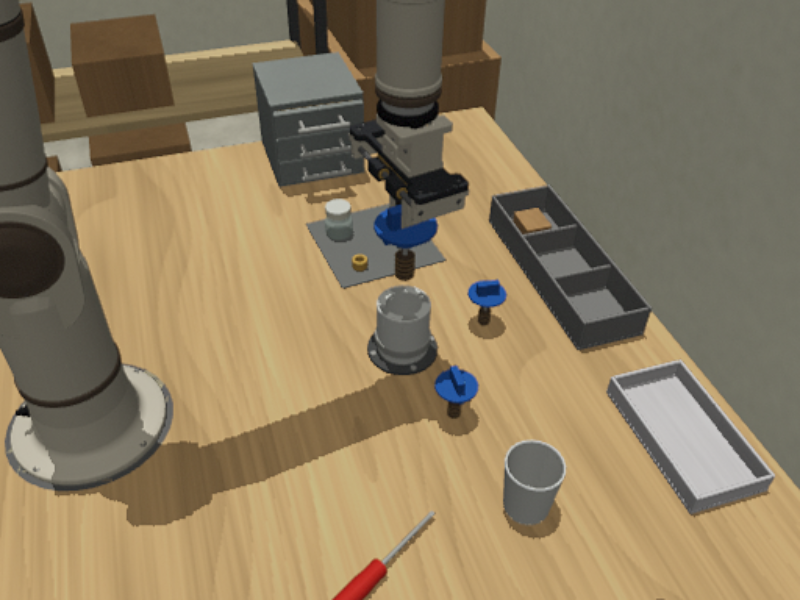

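The cap at (405,228) and its brush, tip at (404,276), hang upright above the cup mouth at (404,305) and clear of it. Everything else is in place, so I hand it in.

```bash
python3 - <<'E'
from bench import manip
print(manip.hand_in(), manip.current_clock())
E
```

```text
the job is handed in; nothing more can be done
the job is handed in; nothing more can be done
```

The job is handed in: the first direction I tried was the opening one, so I did not need the other, and after two full brush strokes the cap and brush are held upright and still above the cup, clear of it, with nothing else disturbed.

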